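# Open the adapter box and reset its tripped breaker

## Robot

A 6-joint arm with a two-finger parallel gripper is mounted at the origin on a cart in front of the work surface, level with it; the furniture and walls round the work are solid. World frame = base frame: x ahead of the robot, y to its left, z up, the work surface at z = 0. Lengths are in m, angles in rad, forces in N, time in s.
With the tool pointing down it reaches from about 0.35 to 0.85 m from the base axis. Payload 8.1 kg.
Tool frame: the origin (TCP) lies at the very end of the fingers, on their centre line; the grasp point (between the pads) lies 19 mm behind it; z points along the fingers, y is the line along which they close (so a half turn about z gives the same grasp; the last joint's range is limited). The gripper opens to 93 mm and grips with 3 to 60 N. Pads are 15 mm wide; open, the fingers measure 128 mm over their backs; the gripper's body (75 mm by 188 mm) begins 65 mm behind the grasp point.
Start: joints at [1.173, 0.13, 1.488, -0, 1.523, -0.085], TCP at [0.185, 0.571, 0.219] pointing down, gripper open.
Joint ranges: [-2.96, 2.96], [-0.89, 2.26], [0.02, 2.5], [-1.34, 4.48], [0, 2.73], [-2.66, 2.66]. Speed limits (rad/s): [2.39, 2.39, 2.79, 3.14, 3.14, 3.14].

## Interface

Orientations are given as a rotation vector (axis times angle).
In Python, from plant import monitor, eyes, ticket gives the robot as it stands.
- The arm moves only by the tool arm_command, never from a script. Its argument "deltas" is a list that holds one entry, the list of rows, each a list of 6 numbers: the shift along the world's x, y, z in cm, then the turn, a rotation vector about the world's x, y, z in degrees. In form: [[[tx, ty, tz, rx, ry, rz], ...]]. A call has 1 to 12 rows; each row shifts and turns the commanded pose from where the row before left it; what a row does not reach is not made up. A row lasts 1/12 s, in which the tool goes at most 41.7 mm and 7.16 degrees, less where a joint would pass 70% of its speed; a pose out of reach is approached as far as the arm can. A call is refused whole if a number of a shift passes 4.17 or a number of a turn 7.16, either way. A call with a gripper value outside its range is refused whole. "gripper" is the opening, from -1 (shut) to 1 (fully open), set as the call begins (left out, the last holds). The fingers move at their own pace and stop on an object; "squeeze" is the grip in N (left out, the last holds). Time passes only in rows, so rows that do not move let the fingers close. It gives the time, the measured TCP pose, the force, the opening and the grip force at its end, in the units of the state.
- monitor.read_state(): the state, without advancing time (a new reading comes with each control period).
- eyes.read_camera(name): name is "scene" or "top"; returns the picture (384x512x3 uint8, blue, green, red); there is no depth.
- eyes.camera_model(name): a dict with "fx", "fy", "cx", "cy" (pixels), "k1" (the pictures are not rectified: a ray, as slopes to the right and down, at radius r is drawn at 1 + k1 r^2 times it, then the intrinsics apply), "rvec" (rotation vector, rad) and "tvec" (3), from world to camera coordinates, as OpenCV has them. Camera axes: x right, y down, z forward; pixel columns grow to the right and rows downward; lengths in m; the calibration is good to about 2 mm. A picture is of the moment at which its call begins. camera_model takes no time and is no camera call.
- ticket.close_job(): hands the job in; it is judged then, once.
The state is a dict: "t": time; "q": joint angles; "dq": joint speeds; "joint_torque": joint torques, N m; "tool_pos": TCP position; "orientation": TCP orientation; "force": force on the tool from outside, world axes, zero at the start; "wrist_torque": the same for the moment, N m; "opening": finger opening in m; "gripper_force": force on a finger pad.
Only numpy, scipy, OpenCV 4.12 (cv2) and the standard library are available. Lean on these libraries where they do the work, as an engineer would, in place of code of your own. Each camera call takes 0.05 s, during which the arm holds its last target. There are 200 camera calls.

## Task

A breaker under the cover of the grey adapter box has tripped: press the white snap tab down until the cover springs free, push the cover by its raised lip along its guides and right off the far end of the box, so that it lies flat, right way up, on the worktop behind it, then press the one reset button that stands out fully home. Work with the fingertips only: do not lift, carry or force the cover, leave the things lying around where they are, and finish with the hand clear.

Things in the scene. Friction and masses are not known exactly. Their poses are not given: they have to be found in the camera images.
- adapter_box: grey plastic terminal box screwed to the worktop, 41 mm high; origin on the worktop below the middle of the seated cover; x = the way the cover slides off (roughly away from the robot), y left, z up. It runs from x -88 to +58 mm, y +-55 (screw ears to +-72, cable glands to y -69). Near end, x -88 to -58: only the tab above a step 12 mm high with side cheeks to 19 mm
- box_end (a point): middle of the top edge of the box's far end, x = 58, z = 30 mm of the box: here the cover drops off. The cover slides on side ledges 30 mm high between side guides 37.5 mm high; up to x = 8 mm these reach over its side edges (from |y| = 43.5 mm outward, top 39 mm), so it can only slide, not lift
- plunger (a point): steel spring plunger in the post left of the tab (its twin stands in the post on the right); posts at x -58 to -50, |y| 23 to 53 mm, top 41 mm. Together they push the seated cover's lip with 2 N and kick the freed cover 8 mm outward. The origin is the left plunger's tip
- snap_tab (a joint): white snap tab at the box's near end, in rad: 0 at rest, 0.09 fully down; springs back. Its nose (16 mm wide) stands in a small window of the cover and blocks it, top 33 mm above the worktop. Pressed beyond about 0.06 (pad 6 mm down, 3 to 5 N) it drops clear and the cover is kicked 8 mm outward; then the tab may be let go
- tab_pad (a point): centre of the top of the tab's ribbed thumb pad, 26 mm (x) by 32 mm (y), at x = -72, y = 0, z = 30 mm of the box; pressed straight down it sinks about 8 mm to its stop (about 4 N); the lip of the seated cover begins 22 mm beyond it
- cover: loose grey sliding cover: plate 100 mm (x) by 96 mm (y), 4 mm thick, 0.09 kg, raised lip at its near edge; origin: centre of its underside, at x 0, y 0, z 30 mm of the box while seated, axes as the box. It must travel 108 mm along the box's x to clear the far end; on the way its far edge tips down to the worktop and its near edge rises about 25 mm, then drops behind the box
- cover_lip (a point): top middle of the near face of the cover's lip, the face to push: 50 mm before the cover's origin, 16 mm above its underside; the lip is 80 mm wide, 5 mm thick, top 46 mm above the worktop while seated. A fingertip 38 to 40 mm above the worktop pushes it (1 to 3 N) and passes over the nose
- chamber (a point): middle of the floor of the chamber under the cover, x = 11, z = 9 mm of the box: open at the top (x -30 to 52, y +-40 mm), it holds three breakers side by side and, beyond x = 28 mm, a terminal strip 23 mm high
- reset_a (a joint): reset button of breaker a, slide in m: 0 = tripped, standing out; 0.006 = fully home (takes about 3 N, stays where it is left). The places of the three breakers differ from run to run and only one stands out
- reset_b (a joint): reset button of breaker b, same values
- reset_c (a joint): reset button of breaker c, same values
- top_a (a point): centre of the top of the white round reset button of breaker a, 11 mm across; the three stand side by side along the box's y at 22 mm pitch, at x = -4 mm of the box; top 27 mm above the worktop when tripped (3 mm below the ledges), 21 mm when home; the breaker's black body ends at 20 mm
- top_b (a point): the same for breaker b
- top_c (a point): the same for breaker c
- screwdriver_b: screwdriver with a teal handle, 168 mm, lying right of the box, to be left alone
- crimp_tool: pliers with blue sleeves, 164 mm, lying right of the box, to be left alone
- housing_2: small white connector housing, 27 mm, to be left alone
- boot_0: black and white connector boot, 46 mm, to be left alone
- marker_blue: marker with a blue cap, 117 mm, lying at the near edge, to be left alone
- tally_counter: white tally counter, 48 mm high, near left, to be left alone

How it is judged:
On the way, in this order (a step that is already met when the one before it is completed fails the run):
1. the snap tab is pressed in and the cover springs free (value of joint snap_tab above 0.06 rad and x of cover in the frame of adapter_box above 0.004 m), for 0.05 s.
2. the cover is off the box and lies flat on the worktop behind it (x of cover in the frame of adapter_box between 0.106 and 0.25 m and height (world z) of cover below 0.006 m and angle between cover's own z axis and vertical below 0.08 rad), for 0.2 s.
3. the reset button that stood out is fully home (value of joint each of reset_a, reset_b, reset_c above 0.005 m), for 0.2 s.
At the end, for the whole second after the job is handed in: The cover lies still, flat (within 5 degrees) and right way up on the worktop, wholly beyond the far end of the box and within about 140 mm of it; all three reset buttons are home to within 1 mm; the tab has sprung back up (all of step 2 and all of step 3 and linear speed of cover below 0.02 m/s and value of joint snap_tab below 0.02 rad); the robot touches nothing.
It fails at once if the cover is lifted (height (world z) of cover above 0.045 m or (x of cover in the frame of adapter_box above 0.13 m and height (world z) of cover above 0.03 m)).
It fails at once if the cover is forced (more than 25 N) (contact force between the fingers and cover above 25 N).
It fails at once if something lying around is moved by more than 25 mm (distance of any of screwdriver_b, crimp_tool, housing_2, boot_0, marker_blue, tally_counter from where it was at the start of the episode above 0.025 m).
It also fails if it takes over 48 s, if anything falls off the work surface, if the arm or the gripper's body presses on something with over 40 N, if the wrist force passes 120 N, or if a joint passes its speed limit or range.

## Working session

There is one attempt and no reset: what is moved stays moved. The work goes in short steps, Python scripts to look and compute and a tool call to move; the robot and the scene stay as the last step left them, time stands still between calls to the robot, and variables do not carry over. Pictures are saved under pics/ and viewed, at most 10 in all, crops included, and the job is handed in when it is done.

Besides the shell and the picture viewer there is one more tool, called after "Call:" in YAML: its name, and indented under it one key for each argument. arm_command: Moves the arm, as the interface text tells. Its arguments: {"type":"object","properties":{"deltas":{"type":"array"},"gripper":{"type":"number"},"squeeze":{"type":"number"}},"required":["deltas"]}

```bash
mkdir -p pics
cat > h.py <<'E'
import numpy as np, cv2
from plant import monitor, eyes, ticket
def ray(name,u,v):
    m=eyes.camera_model(name); K=np.array([[m['fx'],0,m['cx']],[0,m['fy'],m['cy']],[0,0,1.]])
    p=cv2.undistortPoints(np.array([[[u,v]]],float),K,np.array([m['k1'],0,0,0.]))[0,0]
    # k1 model is identical to OpenCV radial k1
    R,_=cv2.Rodrigues(np.array(m['rvec'],float)); t=np.array(m['tvec'],float).ravel()
    return -R.T@t, R.T@np.array([p[0],p[1],1.])
def onplane(name,u,v,z):
    c,d=ray(name,u,v); return c+d*(z-c[2])/d[2]
def proj(name,P):
    m=eyes.camera_model(name); K=np.array([[m['fx'],0,m['cx']],[0,m['fy'],m['cy']],[0,0,1.]])
    return cv2.projectPoints(np.array(P,float).reshape(-1,3),np.array(m['rvec'],float),np.array(m['tvec'],float),K,np.array([m['k1'],0,0,0.]))[0].reshape(-1,2)
E
python3 - <<'E'
from h import *
for n in ("scene","top"):
    im=eyes.read_camera(n); cv2.imwrite(f"pics/{n}0.png",im)
    print(n,ray(n,256,192))
    m=eyes.camera_model(n);print(m['fx'],m['k1'])
s=monitor.read_state();print(s['t'],s['tool_pos'],s['orientation'],s['force'])
E
```

```text
scene (array([-0.02472138, -0.37094416,  0.54987771]), array([ 0.63725491,  0.49586973, -0.59030539]))
388.3198871420438 -0.10118959841663307
top (array([0.3806193 , 0.05233244, 0.95436602]), array([ 0.10119973,  0.03147353, -0.99442434]))
460.65036694643567 0.010885537509536311
0.1 [0.18441645 0.57041873 0.217688  ] [-4.89254785e-01 -3.10285523e+00  2.55082786e-03] [-0.7803993   0.03668199  0.01542156]
```

View pics/top0.png

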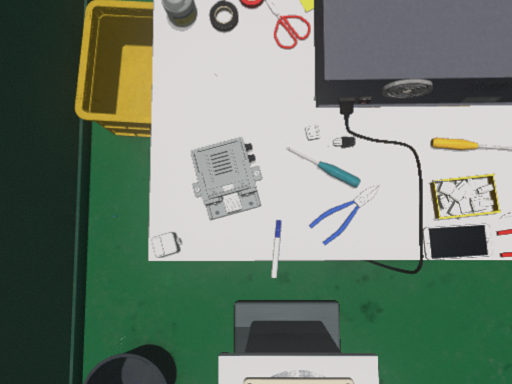

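View pics/scene0.png

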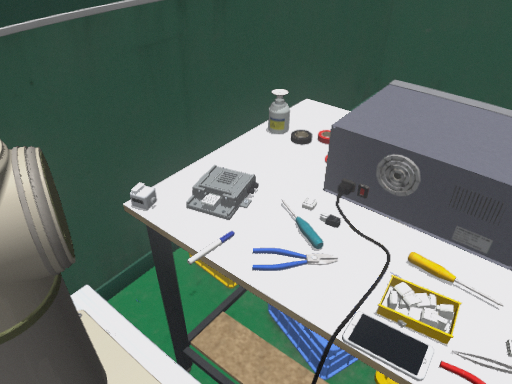

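The top view shows the grey box near pixels (228,178) with its near-end white tab at about (233,203). The loose items are clear of its far side. I'll zoom in to measure it.

Run:
```python
from h import *
im=cv2.imread("pics/top0.png")
c=im[130:225,180:275]; cv2.imwrite("pics/c0.png",cv2.resize(c,None,fx=6,fy=6,interpolation=cv2.INTER_CUBIC))
for p in [(233,203),(228,178)]: print(onplane("top",*p,0.03))
```

```text
[0.45266064 0.12800374 0.03      ]
[0.50352868 0.13832972 0.03      ]
```

View pics/c0.png

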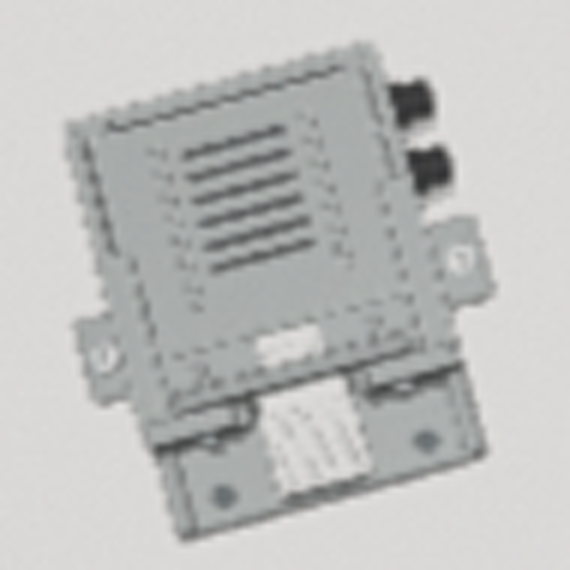

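The crop shows the pad between about (283,500), (370,470) and (262,400), (345,378). The box's outer corners are at (70,125), (370,45), (485,455) and (185,540), and the ear screws at (105,357) and (460,258). I'll fit the box pose to these.

```bash
cat > fit.py <<'E'
from h import *
from scipy.optimize import least_squares
obs=[((70,125),(58,55,37)),((370,45),(58,-55,37)),((185,540),(-88,55,15)),((485,455),(-88,-55,15)),
((283,500),(-85,16,30)),((370,472),(-85,-16,30))]
W=[];B=[]
for (u,v),b in obs:
    W.append(onplane("top",180+(u+.5)/6-.5,130+(v+.5)/6-.5,b[2]/1e3)[:2]); B.append(np.array(b[:2])/1e3)
W=np.array(W);B=np.array(B)
def R(a): return np.array([[np.cos(a),-np.sin(a)],[np.sin(a),np.cos(a)]])
r=least_squares(lambda p:((B@R(p[2]).T+p[:2])-W).ravel(),[.5,.14,.2])
print(r.x,np.degrees(r.x[2])); print((r.fun.reshape(-1,2)*1e3).round(1))
# check scene-view projections
P=lambda x,y,z:[*(R(r.x[2])@[x/1e3,y/1e3]+r.x[:2]),z/1e3]
pts=[P(*q) for q in [(-72,0,30),(-50,40,46),(-50,-40,46),(58,55,37),(58,-55,37),(-88,-55,12),(-88,55,12)]]
print(np.round(pts,4))
im=cv2.imread("pics/scene0.png")[150:230,170:280]; im=cv2.resize(im,None,fx=7,fy=7,interpolation=cv2.INTER_CUBIC)
for u,v in proj("scene",pts): cv2.circle(im,(int((u-170)*7+3),int((v-150)*7+3)),3,(0,0,255),-1)
cv2.imwrite("pics/s1.png",im)
E
python3 fit.py
```

```text
[0.51853514 0.14732623 0.26370991] 15.109464953631235
[[ 0.7  2.9]
 [ 2.6 -1.7]
 [-0.9  2.2]
 [-0.7 -1.8]
 [-0.4  0.1]
 [-1.3 -1.6]]
[[0.449  0.1286 0.03  ]
 [0.4598 0.1729 0.046 ]
 [0.4807 0.0957 0.046 ]
 [0.5602 0.2155 0.037 ]
 [0.5889 0.1093 0.037 ]
 [0.4479 0.0713 0.012 ]
 [0.4192 0.1775 0.012 ]]
```

View pics/s1.png

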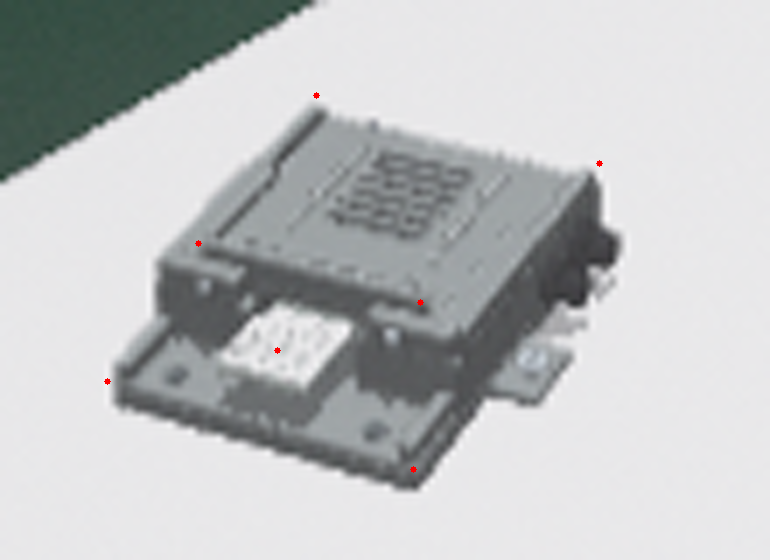

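The scene view puts the projected points about 1.5 px above the real features, which is a 2–3 mm calibration offset. The pad is large enough to absorb that. I'll move above it and check relative position there.

Call:
arm_command:
  deltas:
    - [[2.1,-3.5,-0.5,0,0,2.75],[2.1,-3.5,-0.5,0,0,2.75],[2.1,-3.5,-0.5,0,0,2.75],[2.1,-3.5,-0.5,0,0,2.75],[2.1,-3.5,-0.5,0,0,2.75],[2.1,-3.5,-0.5,0,0,2.75],[2.1,-3.5,-0.5,0,0,2.75],[2.1,-3.5,-0.5,0,0,2.75],[2.1,-3.5,-0.5,0,0,2.75],[2.1,-3.5,-0.5,0,0,2.75],[2.1,-3.5,-0.5,0,0,2.75],[2.1,-3.5,-0.5,0,0,2.75]]
  gripper: -1
  squeeze: 5

```text
t: 1.1
tool_pos: [0.437, 0.149, 0.1583]
orientation: [0.416, -3.114, -0.0]
force: [0.1, -0.5, 0.4]
opening: 0.0174
gripper_force: 0.0
```

Call:
arm_command:
  deltas:
    - [[0.4,-0.7,-2.5,0,0,0],[0.4,-0.7,-2.5,0,0,0],[0.4,-0.5,-2.5,0,0,0],[0,0,-1.5,0,0,0],[0,0,0,0,0,0],[0,0,0,0,0,0],[0,0,0,0,0,0]]

```text
t: 1.68
tool_pos: [0.4491, 0.1322, 0.0696]
orientation: [-0.412, 3.113, 0.0]
force: [0.4, -0.4, 0.1]
opening: 0.0005
gripper_force: 0.0
```

```bash
cat > look.py <<'E'
import sys
from h import *
n,x0,y0,w,hh,k,out=sys.argv[1],*map(int,sys.argv[2:7]),sys.argv[7]
s=monitor.read_state(); print(s['t'],np.round(s['tool_pos'],4),np.round(s['orientation'],3),np.round(s['force'],2),s['opening'])
R,_=cv2.Rodrigues(np.array(s['orientation'])); print("tool z",R[:,2].round(3),"yaw y",np.degrees(np.arctan2(-R[0,1],R[1,1])))
im=eyes.read_camera(n); cv2.imwrite(f"pics/full_{out}.png",im)
im=cv2.resize(im[y0:y0+hh,x0:x0+w],None,fx=k,fy=k,interpolation=cv2.INTER_CUBIC)
u,v=proj(n,s['tool_pos'])[0]; cv2.circle(im,(int((u-x0)*k),int((v-y0)*k)),2,(0,0,255),-1); print('tcp px',u,v)
cv2.imwrite(f"pics/{out}.png",im)
E
python3 look.py scene 150 120 130 100 6 s2.png
```

```text
1.6833 [0.4491 0.1322 0.0696] [-0.412  3.113  0.   ] [ 0.4  -0.4   0.09] 0.0004801679406981085
tool z [ 0.001  0.    -1.   ] yaw y 15.09413235909147
tcp px 206.86149528496324 184.44128047454103
```

View pics/s2.png.png

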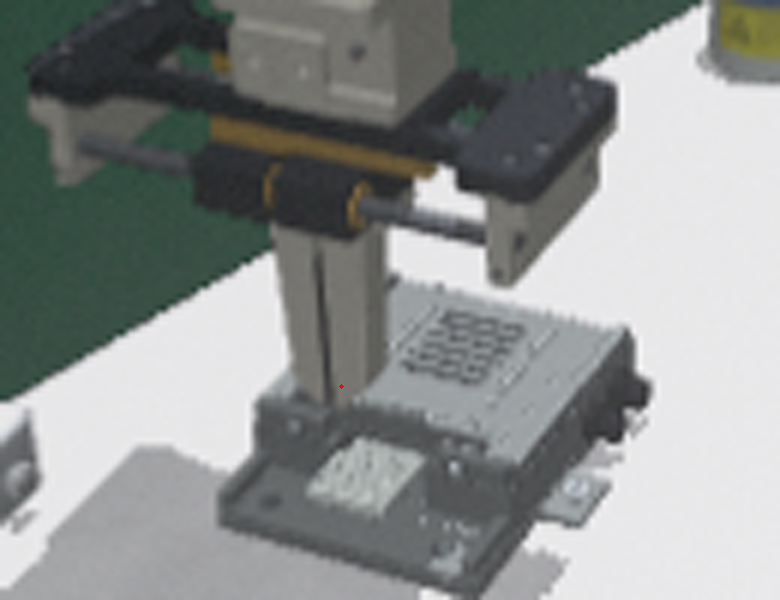

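The scene view shows the closed fingertips, about 20 mm wide, ending on the projected TCP at crop (341,386). The scene camera therefore agrees with the robot. The pad centre is at crop (366,474), so I'll recompute the target from it.

Run:
```python
from h import *
f=lambda u,v,z:onplane("scene",150+(u+.5)/6-.5,120+(v+.5)/6-.5,z).round(4)
for p in [(308,487),(352,437),(425,455),(380,515),(366,474)]: print(f(*p,.03))
c,s=np.cos(.2637),np.sin(.2637)
a=np.array([.0,.0])
print("top pad",[onplane("top",180+(u+.5)/6-.5,130+(v+.5)/6-.5,.03).round(4) for u,v in [(283,498),(370,472),(345,378),(262,400)]])
```

```text
[0.4348 0.1402 0.03  ]
[0.4674 0.1492 0.03  ]
[0.4763 0.12   0.03  ]
[0.4393 0.1081 0.03  ]
[0.4539 0.1291 0.03  ]
top pad [array([0.4334, 0.1405, 0.03  ]), array([0.442 , 0.1113, 0.03  ]), array([0.4737, 0.1198, 0.03  ]), array([0.4664, 0.1478, 0.03  ])]
```

Both cameras agree on the pad centre, about (0.449, 0.128). I'll press there.

Call:
arm_command:
  deltas:
    - [[0,-0.4,-1.0,0,0,0],[0,0,-1.5,0,0,0],[0,0,-1.2,0,0,0],[0,0,-0.3,0,0,0],[0,0,-0.2,0,0,0],[0,0,-0.15,0,0,0],[0,0,-0.15,0,0,0],[0,0,-0.1,0,0,0],[0,0,0,0,0,0],[0,0,0,0,0,0],[0,0,0,0,0,0]]

```text
t: 2.65
tool_pos: [0.4489, 0.128, 0.023]
orientation: [-0.412, 3.114, 0.0]
force: [-0.6, -1.0, 2.9]
opening: 0.0
gripper_force: 1.6
```

Call:
arm_command:
  deltas:
    - [[0,0,-0.05,0,0,0],[0,0,-0.05,0,0,0],[0,0,0,0,0,0],[0,0,0,0,0,0]]

```text
t: 2.98
tool_pos: [0.449, 0.128, 0.0221]
orientation: [-0.412, 3.114, 0.0]
force: [-1.2, -0.5, 6.6]
opening: 0.0006
gripper_force: 3.3
```

```bash
python3 look.py scene 150 120 130 100 6 s3
```

```text
2.9833 [0.449  0.128  0.0221] [-0.412  3.114  0.   ] [-1.15 -0.51  6.56] 0.0005648711146711156
tool z [ 0.001  0.    -1.   ] yaw y 15.080320483981653
tcp px 209.62384585922243 202.6685900564743
```

View pics/s3.png

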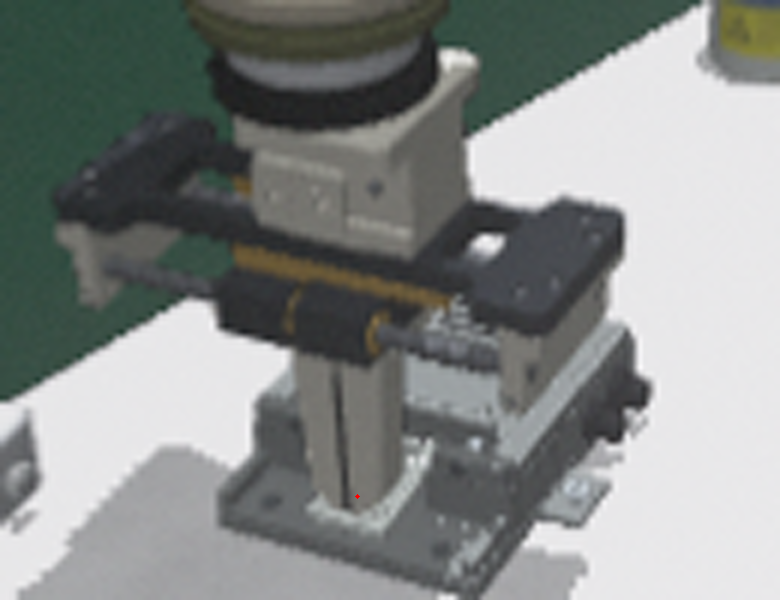

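The tab is at its stop at 6.6 N, and the cover lip has jumped outward, leaving a gap past the posts near crop (440,430). I'll lift to 39 mm and push along the box's x axis.

Call:
arm_command:
  deltas:
    - [[0,0,0.8,0,0,0],[0,0,0.9,0,0,0],[0,0,0,0,0,0],[0.58,0.157,0,0,0,0],[0.58,0.157,0,0,0,0],[0.58,0.157,0,0,0,0],[0.29,0.078,0,0,0,0],[0.29,0.078,0,0,0,0],[0.29,0.078,0,0,0,0],[0.29,0.078,0,0,0,0],[0.29,0.078,0,0,0,0],[0.29,0.078,0,0,0,0]]

```text
t: 4.03
tool_pos: [0.4836, 0.1373, 0.0385]
orientation: [0.412, -3.114, -0.0]
force: [-1.1, 0.6, -0.4]
opening: 0.0005
gripper_force: 0.2
```

Call:
arm_command:
  deltas:
    - [[0.29,0.078,0,0,0,0],[0.29,0.078,0,0,0,0],[0.29,0.078,0,0,0,0],[0.29,0.078,0,0,0,0],[0.29,0.078,0,0,0,0],[0.29,0.078,0,0,0,0],[0.29,0.078,0,0,0,0],[0.29,0.078,0,0,0,0],[0.29,0.078,0,0,0,0],[0.29,0.078,0,0,0,0],[0.29,0.078,0,0,0,0],[0.29,0.078,0,0,0,0]]

```text
t: 5.03
tool_pos: [0.5185, 0.1467, 0.0387]
orientation: [-0.412, 3.114, 0.0]
force: [-0.9, 0.0, 0.7]
opening: 0.0005
gripper_force: 0.4
```

```bash
python3 look.py scene 150 100 130 100 6 s4
```

```text
5.0333 [0.5185 0.1467 0.0387] [-0.412  3.114  0.   ] [-0.9   0.02  0.66] 0.00045592074211504526
tool z [ 0.  0. -1.] yaw y 15.076127518533003
tcp px 223.98990871483323 179.72215918282612
```

View pics/s4.png

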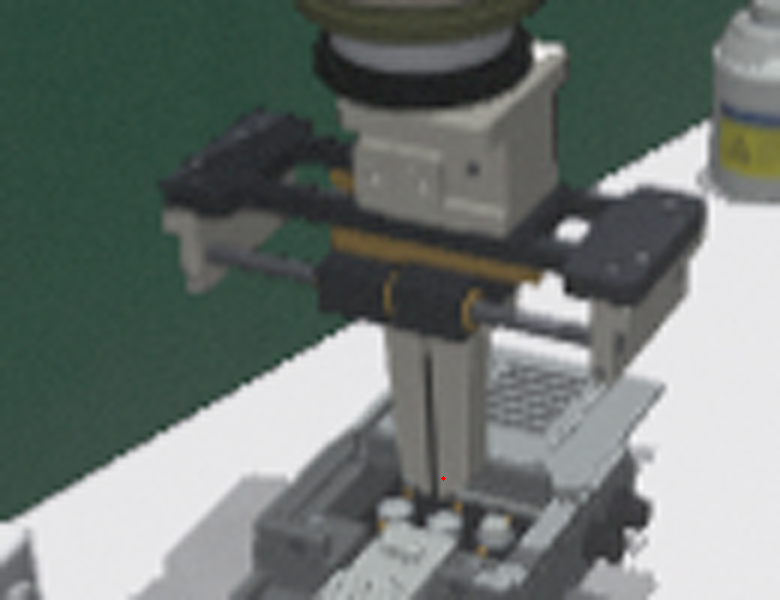

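The cover is sliding, and three white buttons are showing at crop (395,510), (443,522) and (495,528). I'll keep pushing.

Call:
arm_command:
  deltas:
    - [[0.29,0.078,0,0,0,0],[0.29,0.078,0,0,0,0],[0.29,0.078,0,0,0,0],[0.29,0.078,0,0,0,0],[0.29,0.078,0,0,0,0],[0.29,0.078,0,0,0,0],[0.29,0.078,0,0,0,0],[0.29,0.078,0,0,0,0],[0.29,0.078,0,0,0,0],[0.29,0.078,0,0,0,0],[0.29,0.078,0,0,0,0],[0.29,0.078,0,0,0,0]]

```text
t: 6.08
tool_pos: [0.5533, 0.1561, 0.0385]
orientation: [0.412, -3.114, 0.0]
force: [0.7, -0.2, 0.2]
opening: 0.0006
gripper_force: 0.1
```

Call:
arm_command:
  deltas:
    - [[0.2,0.054,0,0,0,0],[0.2,0.054,0,0,0,0],[0.2,0.054,0,0,0,0],[0.2,0.054,0,0,0,0],[0.2,0.054,0,0,0,0],[0.2,0.054,0,0,0,0],[0.2,0.054,0,0,0,0],[0.2,0.054,0,0,0,0]]

```text
t: 6.75
tool_pos: [0.5692, 0.1604, 0.0386]
orientation: [0.412, -3.114, 0.0]
force: [-0.7, -0.4, -0.1]
opening: 0.0005
gripper_force: 0.1
```

```bash
python3 look.py scene 180 90 130 100 6 s5
```

```text
6.75 [0.5692 0.1604 0.0386] [ 0.412 -3.114  0.   ] [-0.66 -0.41 -0.07] 0.00048535959864262244
tool z [-0. -0. -1.] yaw y 15.077595766203267
tcp px 233.76783718723203 168.5862149392682
```

View pics/s5.png

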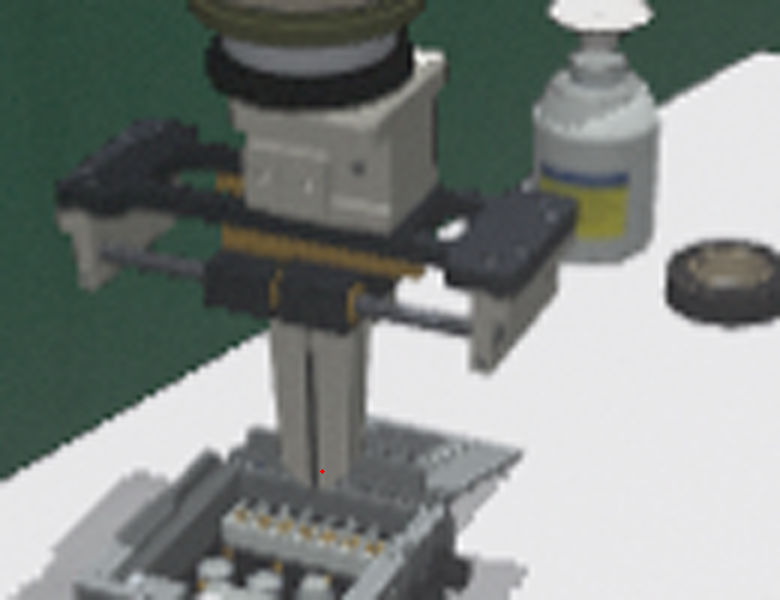

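The cover is tipped with its far edge down and its near edge still on the box end. I'll push a bit further.

Call:
arm_command:
  deltas:
    - [[0.2,0.054,0,0,0,0],[0.2,0.054,0,0,0,0],[0.2,0.054,0,0,0,0],[0.2,0.054,0,0,0,0],[0.1,0.027,0,0,0,0],[0,0,0,0,0,0],[0,0,0,0,0,0]]

```text
t: 7.38
tool_pos: [0.578, 0.1628, 0.0386]
orientation: [0.412, -3.114, 0.0]
force: [-0.4, 0.1, -0.8]
opening: 0.0003
gripper_force: 0.0
```

```bash
python3 look.py scene 180 90 130 100 6 s6
```

```text
7.3833 [0.578  0.1628 0.0386] [ 0.412 -3.114  0.   ] [-0.36  0.07 -0.78] 0.0003271208733776807
tool z [-0. -0. -1.] yaw y 15.079431465586483
tcp px 235.3752161512937 166.7581212778442
```

View pics/s6.png

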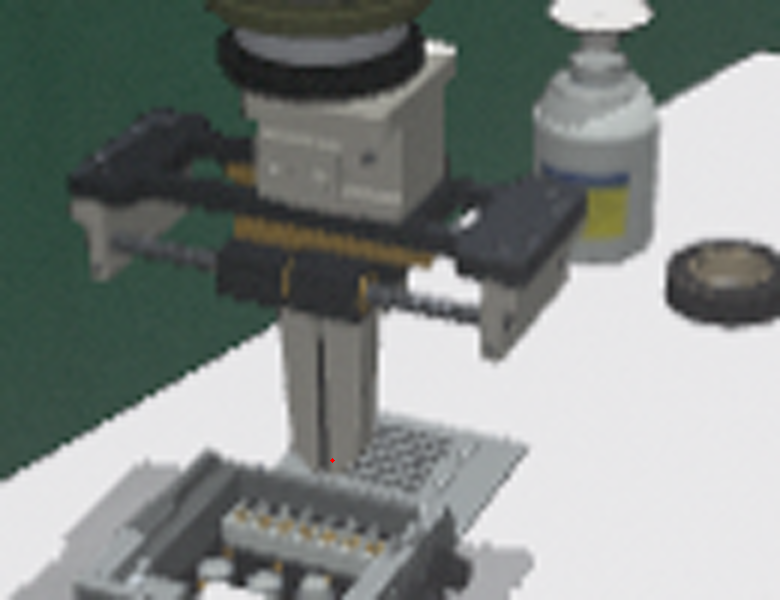

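The cover has dropped flat behind the box, with its whole top visible at about crop (400,465). I'll lift clear and look at the buttons.

Call:
arm_command:
  deltas:
    - [[0,0,1.5,0,0,0],[0,0,3,0,0,0],[-1,1,3,0,0,0],[-1,3.5,1,0,0,0],[-1,3.5,0,0,0,0],[-1,3.5,0,0,0,0],[-1,3.5,0,0,0,0],[-1,3.5,0,0,0,0],[0,0,0,0,0,0]]

```text
t: 8.18
tool_pos: [0.5154, 0.3535, 0.1238]
orientation: [0.419, -3.113, -0.004]
force: [1.0, 0.1, -0.3]
opening: 0.0003
gripper_force: 0.0
```

Run:
```python
from h import *
a=eyes.read_camera("scene"); b=eyes.read_camera("top")
cv2.imwrite("pics/fs.png",a);cv2.imwrite("pics/ft.png",b)
A=cv2.resize(a[130:220,185:285],(400,360),interpolation=cv2.INTER_CUBIC)   #x4
B=cv2.resize(b[100:225,180:280],(400,500),interpolation=cv2.INTER_CUBIC)   #x4
C=np.zeros((500,800,3),np.uint8);C[:360,:400]=A;C[:,400:]=B;cv2.imwrite("pics/m7.png",C)
```

```text
(no output)
```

View pics/m7.png

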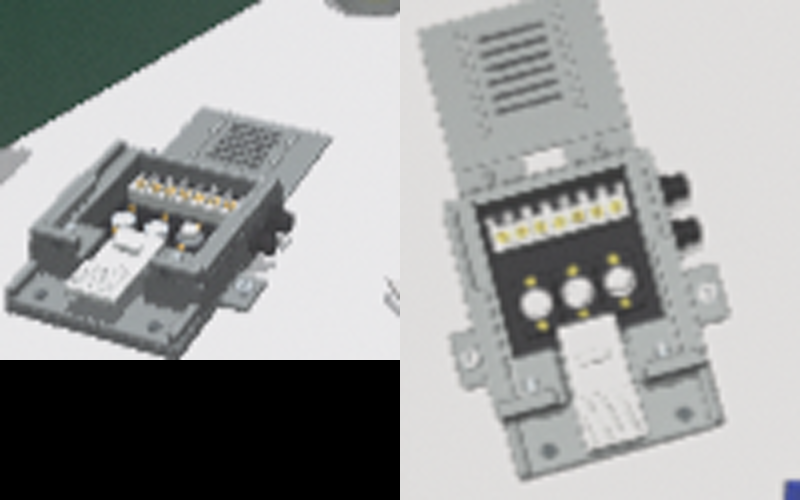

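The view shows the three buttons at top-crop positions (537,303), (578,291) and (619,279). The cover is flat beyond the box end. That used my tenth picture, so I'll work out numerically which button stands out.

Run:
```python
from h import *
a=cv2.imread("pics/fs.png"); b=cv2.imread("pics/ft.png")
# top: bright low-saturation blobs round the guesses
g=b.min(2)
bc=[]
for u,v in [(537,303),(578,291),(619,279)]:
    cx,cy=180+(u-400)/4,100+v/4
    x0,y0=int(cx)-5,int(cy)-5
    w=np.clip(g[y0:y0+11,x0:x0+11].astype(float)-110,0,None)
    Y,X=np.mgrid[y0:y0+11,x0:x0+11]; d=(X-cx)**2+(Y-cy)**2<20; w=w*d
    bc.append(((w*X).sum()/w.sum(),(w*Y).sum()/w.sum()))
print("top px",np.round(bc,2))
yb=a.min(2)
for i,p in enumerate(bc):
    for z in (.021,.027):
        P=onplane("top",*p,z); q=proj("scene",P)[0]
        # best 2D offset-free disc brightness
        print(i,z,P.round(4),q.round(2))
x0,y0=208,178
print("scene min-channel rows from",y0,"cols from",x0)
for r in range(178,197): print(r,*["%3d"%t for t in yb[r,x0:x0+34]])
```

```text
top px [[213.66 175.44]
 [223.96 172.59]
 [234.37 169.74]]
0 0.021 [0.5102 0.1687 0.021 ] [215.1  184.15]
0 0.027 [0.5094 0.1679 0.027 ] [214.95 182.35]
1 0.021 [0.516  0.1475 0.021 ] [223.32 186.28]
1 0.027 [0.5151 0.1469 0.027 ] [223.16 184.45]
2 0.021 [0.5217 0.1262 0.021 ] [231.76 188.47]
2 0.027 [0.5208 0.1257 0.027 ] [231.58 186.63]
scene min-channel rows from 178 cols from 208
178 140 166 116  78  75  76  78  78  77 118 129 141 164 151 175 157 171 215 137 139 172 153 112 126 181 142 166 148 170 161 147  92  70 137
179 158 124  75  78  73  78  77  78  70 113 131 131 129 131 129 143 152 177 135 165 165 218 175 118 162 125 124 124 164 147 163 150 155 147
180 117  82  73  75  74  78  73  68  63  86 114 115 128 130 131 128 129 130 130 143 142 179 156 145 174 217 176 192 134 135 123 141 177 140
181  83  77  76  77  76  76  68  60  63  77  93  79  91  95 116 130 131 132 131 131 131 128 132 138 152 172 156 167 196 218 175 171 153 104
182  78  76  75  76  74  69  63  61  82  71  78  64  65  67  81  93  97  97 119 131 130 131 130 131 129 129 131 136 166 171 155 163 199 214
183  77  76  
[... 1246 characters left out ...]

192  78  82 215 231 231 221 197 138 142 157 176 174 202 231 231 231 161 118 142 140 139 132 109  83  64  66  85 144 159 158 158 159 109  80
193  78 210 231 232 231 231 227 218 218 176 154 168 226 231 231 187 119 149 142 158 179 193 152 141 140  99 154 159 159 158 162 123  76  85
194 174 230 231 231 231 231 231 231 231 223 221 223 230 231 199 158 150 157 150 166 171 183 129 158 159 154 163 160 157 159 135  83  94  81
195 224 232 231 232 230 232 232 231 231 231 232 231 231 216 124 127 144 155 157 166 159 162 144 158 151 160 160 159 158 153  94  78  86  78
196 231 214 231 229 231 231 230 208 231 231 231 232 223 150  97  95 105 107 117 131 148 159 158 160 156 157 172 141 162 105  81  86  82  83
```

The right-hand button (box y = -22 mm) is about 6 mm higher than the others and shows its side, so it is the tripped one. Its centre is at about (0.5205, 0.125).

Call:
arm_command:
  deltas:
    - [[0.1,-3.8,0,0,0,0],[0.1,-3.8,0,0,0,0],[0.1,-3.8,0,0,0,0],[0.1,-3.8,0,0,0,0],[0.1,-3.8,0,0,0,0],[0,-3.8,0,0,0,0],[0,0,-2.1,0,0,0],[0,0,-2.1,0,0,0],[0,0,-2.1,0,0,0],[0,0,-1.1,0,0,0],[0,0,0,0,0,0]]

```text
t: 9.2
tool_pos: [0.5205, 0.1181, 0.0466]
orientation: [0.409, -3.109, 0.0]
force: [-0.3, 0.6, -0.7]
opening: 0.0006
gripper_force: 0.0
```

Call:
arm_command:
  deltas:
    - [[0,0.7,0,0,0,0],[0,0,0,0,0,0],[0,0,0,0,0,0]]

```text
t: 9.45
tool_pos: [0.5243, 0.1274, 0.0513]
orientation: [-0.413, 3.112, 0.0]
force: [0.1, 0.3, 0.1]
opening: 0.0006
gripper_force: 0.0
```

Call:
arm_command:
  deltas:
    - [[-0.3,-0.2,0,0,0,0],[0,0,0,0,0,0],[0,0,0,0,0,0],[0,0,0,0,0,0]]

```text
t: 9.78
tool_pos: [0.5202, 0.1248, 0.05]
orientation: [-0.412, 3.114, -0.0]
force: [-0.1, 0.0, -0.5]
opening: 0.0006
gripper_force: 0.0
```

Call:
arm_command:
  deltas:
    - [[0,0,-1.0,0,0,0],[0,0,-0.8,0,0,0],[0,0,-0.4,0,0,0],[0,0,-0.2,0,0,0],[0,0,-0.2,0,0,0],[0,0,-0.2,0,0,0],[0,0,-0.1,0,0,0],[0,0,0,0,0,0],[0,0,0,0,0,0],[0,0,0,0,0,0]]

```text
t: 10.62
tool_pos: [0.5197, 0.1247, 0.0212]
orientation: [0.412, -3.114, 0.0]
force: [-6.6, -2.5, 8.7]
opening: 0.0003
gripper_force: 4.3
```

Call:
arm_command:
  deltas:
    - [[0,0,-0.05,0,0,0],[0,0,0,0,0,0],[0,0,0,0,0,0]]

```text
t: 10.87
tool_pos: [0.5198, 0.1247, 0.0211]
orientation: [0.412, -3.114, 0.0]
force: [-7.5, -1.6, 13.6]
opening: 0.0008
gripper_force: 6.4
```

The fingertips hit a hard stop at 21.1 mm, which matches the button being home. I'll retract and verify.

Call:
arm_command:
  deltas:
    - [[0,0,0.5,0,0,0],[0,0,2,0,0,0],[0,0,3,0,0,0],[0,0,3,0,0,0],[-1,3.5,1,0,0,0],[-1,3.5,0,0,0,0],[-1,3.5,0,0,0,0],[-1,3.5,0,0,0,0],[-1,3.5,0,0,0,0],[-1,3.5,0,0,0,0],[0,0,0,0,0,0],[0,0,0,0,0,0]]

```text
t: 11.87
tool_pos: [0.4593, 0.3365, 0.1151]
orientation: [-0.418, 3.113, 0.0]
force: [0.2, 0.4, 0.3]
opening: 0.0004
gripper_force: 0.0
```

Run:
```python
from h import *
a=eyes.read_camera("scene"); b=eyes.read_camera("top"); old=cv2.imread("pics/fs.png"); ot=cv2.imread("pics/ft.png")
yb=a.min(2)
for r in range(183,194): print(r,*["%3d"%t for t in yb[r,212:240]])
# cover region change since drop (top view)
d=cv2.absdiff(b,ot).max(2)
print("cover region diff px",(d[100:150,182:240]>40).sum(),"box",(d[150:220,182:262]>40).sum())
d=cv2.absdiff(b,cv2.imread("pics/top0.png")).max(2); print("right side things",(d[110:285,264:512]>40).sum(),"tally",(d[228:262,148:185]>40).sum())
# cover far edge / lip via window: lip near edge corners
def w(u,v,z): return onplane("top",180+(u-400)/4,100+v/4,z)
c,s=np.cos(.2637),np.sin(.2637)
for q in [(418,30,.004),(598,-15,.004)]:
    p=w(*q)[:2]-[.5183,.1468]; print("far corners box frame",c*p[0]+s*p[1],-s*p[0]+c*p[1])
print(monitor.read_state()['tool_pos'],monitor.read_state()['t'])
```

```text
183  68 116 194 194 207 194 121  62  58  58  59  66  67  73  92  91  94  94 116 131 130 132 129 132 131 127 131 136
184  87 193 227 229 230 228 188  68  63  56  61  64  61  73  83  65  67  65  82  92  98  96 114 129 131 129 131 133
185  74 208 220 229 219 224 157  67  55  80 108 195 197 162 122  63  62  63  61  66  67  66  90  99  99 102 118 133
186  62 149 154 198 187 149  89  59  59 183 214 228 229 222 196  86  64  58  62  66  63  67  87  72  68  74  82 113
187  66  85 183 221 222 213 166  85  62 186 224 231 231 219 209  78  60  61 115 151 157 153 128  68  64  67  85 144
188  62 129 227 231 231 231 224 213 212 200 225 221 179 162 131  63  58 113 203 221 223 221 174 110  64  67 155 158
189 103 178 230 231 231 231 231 231 231 226 231 228 217 179 121  59  63 124 222 231 231 232 215 134  64 148 163 158
190 214 207 221 230 232 232 231 231 230 231 231 232 231 216  96  58  64  89 171 193 210 204 167  94 114 162 159 159
191 231 182 165 169 186 217 231 232 203 231 231 231 231 150  92  76  65  79 116 115 126 118  92  94 149 158 158 158
192 231 220 195 135 144 159 175 175 203 231 232 231 162 118 145 141 137 132 106  84  64  64  87 145 159 158 159 158
193 230 231 227 218 218 175 153 167 226 231 230 188 121 149 142 156 181 193 154 140 138 100 155 158 160 158 163 124
cover region diff px 0 box 4
right side things 0 tally 43
far corners box frame 0.15816889038292853 0.04761358873802481
far corners box frame 0.1559964346939271 -0.050897955102601644
[0.46015942 0.33429881 0.11499294] 11.9667
```

The button is now home, at row 188.7 against the 188.5 expected for home. The other two are unchanged. One last numeric check that the cover is flat.

Run:
```python
from h import *
c,s=np.cos(.2637),np.sin(.2637)
def bx(P): p=P[:2]-np.array([.5183,.1468]); return np.round([c*p[0]+s*p[1],-s*p[0]+c*p[1]],4)
for u,v in [(203,107),(333,135),(288,195)]: 
    print("scene z4",bx(onplane("scene",185+u/4,130+v/4,.004)))
# detect dark slots + in top images before and after: extents along box x, on plane z
for f,z in (("top0",.034),("ft",.004),("ft",.017)):
    g=cv2.imread(f"pics/{f}.png").min(2); 
    y0,y1=(145,178) if f=="top0" else (102,130)
    Y,X=np.nonzero(g[y0:y1,205:235]<115); 
    P=np.array([bx(onplane("top",x+205,y+y0,z)) for x,y in zip(X,Y)])
    print(f,z,len(P),P.min(0),P.max(0),P.mean(0))
```

```text
scene z4 [0.1568 0.0451]
scene z4 [ 0.1588 -0.0493]
scene z4 [ 0.0819 -0.0495]
top0 0.034 105 [-0.004  -0.0148] [0.0522 0.0171] [0.0187781 0.0010381]
ft 0.004 64 [ 0.104  -0.0143] [0.1457 0.0162] [ 0.12324063 -0.00104375]
ft 0.017 64 [ 0.1004 -0.0149] [0.1416 0.0152] [ 0.11939844 -0.00179219]
```

```bash
python3 -c "
from plant import ticket
print(ticket.close_job())"
```

```text
the job is handed in; nothing more can be done
None
```

I handed the job in at about 12 s on the robot clock. The camera measurements show the cover lying flat just beyond the far end of the box and the one tripped button (the right-hand one) pressed home. The hand is clear, but the judge's verdict was not shown.

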